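Load an agar dish into the latched tray of a dish reader

TASK

Load the cream-coloured agar dish into the dish reader, whose tray stands parked on its first catch: press the green release button on top so that the tray springs out, lower the dish level between the tray's four blue posts without dropping it, then push the tray gently in, past the first catch, until it clicks into its second, deeper catch and stays home by itself. Never lean hard on the button, the tray or the casing, and leave the empty dish, the timer and the small beaker where they are.

Things in the scene. Friction and masses are not known exactly. Their poses are not given: they have to be found in the camera images.
- reader: white and grey dish reader fixed to the counter, casing 170 deep (x) x 150 wide (y) x 74 high. Origin: centre of its underside. Its front faces along its own -x; the tray comes out that way. Keep contact forces on it under 20 N. A tall incubator stands on the counter to its right and behind (from about 0.62 m ahead of the robot): swing the arm round in front of it.
- slider (a joint): tray travel in m along the reader's -x: 0 parked (first catch), 0.060 out. A spring pushes it out (4 N parked, 2.8 N out, damped) unless caught. Home (second catch) is 10 to 30 mm deeper than parked, different every time and not shown outside. Each catch clicks at a push of about 7 N, 1 to 2 mm past its rest; a hard stop is 2.4 mm past home. Never exceed 20 N: push slowly, stop on rising force.
- tray_face (a point): centre of the flat outer face of the tray's grey front panel; moves with the tray. Axes as the reader's: push along +x. The panel is 98 wide, 46 high (16 to 62 mm over the counter), 8 thick; the face stands 43 mm ahead of the casing when parked, 103 mm when out, 13 to 33 mm when home.
- tray_seat (a point): centre of the dish's place on the tray floor, at floor level, 28 mm over the counter. When out it is 40 mm ahead of the casing. Four blue round-topped posts, 6.5 high, 6 thick, stand on a circle of radius 35.5 round it at 45 degrees to the reader's axes: a dish has 2.5 mm play. Grip the dish along the reader's y; along x the panel (inner face 55 mm off, 34 above the floor) and casing are near.
- release_top (a point): centre of the top of the green release button (25 across, standing 11 mm above the casing's roof, its top 85 mm over the counter), near the front left corner (52 mm to the reader's +y) of the roof. It is pressed straight down; moves with the button.
- release (a joint): press depth of the button, m: 0 up, 0.007 bottomed. It takes about 3 N at first, 5 to 6 N at 2 to 3 mm where the tray is freed, then less until it bottoms at 7 mm; it springs up again. Pressing it nudges the tray 1 to 2 mm inward before the tray jumps out. Keep under 20 N.
- agar_dish_mid (a point): centre (half-way up) of the loose round dish filled with cream-coloured agar, lid on, 60 across, 16 high, 30 g, lying flat; z axis up
- empty_dish_mid (a point): centre (half-way up) of the loose clear empty dish of the same size, 60 across and 16 high; leave it alone (less than 30 mm moved). The two dishes may have swapped places.
- timer: loose white bench timer 62 x 66 x 18, origin at the centre of its underside; leave alone (less than 30 mm moved)
- beaker: loose small clear beaker 44 x 51 x 59, origin at the centre of its underside; leave alone (less than 30 mm moved)
Not all that is in view belongs to the job. What is shaped like the part that bears agar_dish_mid but brown or red is not meant.

How it is judged:
On the way, in this order (a step that is already met when the one before it is completed fails the run):
1. the release has been pressed and the tray has sprung out (value of joint slider above 0.05 m), for 0.2 s.
2. the agar dish lies between the posts of the open tray, let go (value of joint slider above 0.04 m and horizontal distance between agar_dish_mid and tray_seat below 0.005 m and z of agar_dish_mid in the frame of tray_seat below 0.011 m and contact force between the fingers and agar_dish below 0.05 N), for 0.2 s.
At the end, for the whole second after the job is handed in: the tray stays home on its second catch by itself (more than 6 mm deeper than parked, button up within 2 mm) with the agar dish at rest flat on its floor between the posts (within 5 mm of the seat centre, 3 mm of the floor) (value of joint slider below -0.006 m and value of joint release below 0.002 m and horizontal distance between agar_dish_mid and tray_seat below 0.005 m and z of agar_dish_mid in the frame of tray_seat below 0.011 m and angle between agar_dish_mid's own z axis and vertical below 0.1 rad and linear speed of agar_dish below 0.02 m/s); the robot touches nothing.
It fails at once if more than 20 N on the reader, its button or its tray (contact force between any of the fingers, the arm and reader above 20 N).
It fails at once if the agar dish tipped by more than 0.5 rad (angle between agar_dish_mid's own z axis and vertical above 0.5 rad).
It fails at once if the agar dish let go more than about 25 mm above the tray floor (height (world z) of agar_dish_mid above 0.061 m and contact force between the fingers and agar_dish below 0.02 N).
It fails at once if the empty dish, the timer or the beaker moved by more than 30 mm (distance of any of empty_dish_mid, timer, beaker from where it was at the start of the episode above 0.03 m).
It also fails if it takes over 69 s, if anything falls off the work surface, if the arm or the gripper's body presses on something with over 40 N, if the wrist force passes 120 N, or if a joint passes its speed limit or range.

ROBOT

A 6-joint arm with a two-finger parallel gripper is mounted at the origin on a cart in front of the work surface, level with it; the furniture and walls round the work are solid. World frame = base frame: x ahead of the robot, y to its left, z up, the work surface at z = 0. Lengths are in m, angles in rad, forces in N, time in s.
With the tool pointing down it reaches from about 0.25 to 0.725 m from the base axis. Payload 4 kg.
Tool frame: the origin (TCP) lies midway between the tips of the shut fingers; the grasp point (between the pads) lies 19 mm behind it; z points along the fingers, x is the direction in which the jaws open and shut, and the axes are right-handed (so a half turn about z gives the same grasp; the last joint's range is limited). The gripper opens to 85 mm and grips with 20 to 120 N. Pads are 22 mm wide; open, the fingers measure 114 mm over their backs; the gripper's body (76 mm by 85 mm) begins 54 mm behind the grasp point. The pads swing forward as they close: fully open they stand 13 mm farther back than shut.
Start: joints at [-1.328, 0.241, 0.005, 1.335, 0, 1.571], TCP at [0.12, -0.485, 0.231] pointing down, gripper open.
Joint ranges: [-2.72, 2.72], [-1.05, 1.87], [-1.09, 1.28], [-1.99, 2.15], [-1.42, 1.44], [-3.14, 3.14]. Speed limits (rad/s): [2.79, 2.79, 3.14, 3.14, 3.14, 3.14].

INTERFACE

Orientations are given as a unit quaternion [x, y, z, w].
In Python, from workcell import bot, vision, ticket gives the robot as it stands.
- The arm moves only by the tool play_rows, never from a script. Its argument "deltas" is one flat list of numbers, 5 for each row, row after row: the opening, from 0 (shut) to 1 (fully open), then the shift along the tool's x, y, z in units of 60 mm (1.0 is 60 mm), then the turn about the tool's z in degrees. A call has 1 to 12 rows; each row shifts and turns the pose as measured when the row begins, along the tool's axes as they then stand; what a row does not reach is not made up. A row lasts 1/8 s, in which the tool goes at most 62.5 mm and 10.7 degrees, less where a joint would pass 70% of its speed; a pose out of reach is approached as far as the arm can. A call is refused whole if a number of a shift passes 1 or a number of a turn 10.7, either way. A call with a gripper value outside its range is refused whole. The fingers move at their own pace and stop on an object; the grip force is fixed at half the most. Time passes only in rows, so rows that do not move let the fingers close. It gives the time, the measured TCP pose, the force and the opening at its end, in the units of the state.
- bot.get_obs(): the state, without advancing time (a new reading comes with each control period).
- vision.camera(name): name is "scene" or "top" or "wrist"; returns a dict with "color" (384x512x3 uint8, blue, green, red), "intrinsics" (3x3 intrinsics, pixels), "rvec" (rotation vector, rad) and "tvec" (3), from world to camera coordinates, as OpenCV has them. Camera axes: x right, y down, z forward; pixel columns grow to the right and rows downward; lengths in m; the calibration is good to about 2 mm. A picture is of the moment at which its call begins. There is no depth.
- ticket.job_done(): hands the job in, once; it reports no verdict.
The state is a dict: "clock": time; "joint_pos": joint angles; "joint_vel": joint speeds; "tau": joint torques, N m; "eef_pos": TCP position; "tool_rot": TCP orientation; "ft_force": force on the tool from outside, world axes, zero at the start; "ft_torque": the same for the moment, N m; "grip_width": finger opening in m.
Only numpy, scipy, OpenCV 4.12 (cv2) and the standard library are available. Lean on these libraries where they do the work, as an engineer would, in place of code of your own. Each camera call takes 0.05 s, during which the arm holds its last target. There are 200 camera calls.

## Working session

There is one attempt and no reset: what is moved stays moved. The work goes in short steps, Python scripts to look and compute and a tool call to move; the robot and the scene stay as the last step left them, time stands still between calls to the robot, and variables do not carry over. Pictures are saved under pics/ and viewed, about 8 in all and at most 12, crops included, and the job is handed in when it is done.

Besides the shell and the picture viewer there is one more tool, called after "Request:" as a command line: name --argument value ..., lists and objects as JSON in quotes. play_rows: Moves the arm, as the interface text tells. Its arguments: {"type":"object","properties":{"deltas":{"type":"array"}},"required":["deltas"]}

```bash
mkdir -p pics; ls; python3 - <<'E'
from workcell import bot, vision
import cv2,pickle
o=bot.get_obs();print(o)
d={n:vision.camera(n) for n in("scene","top")}
pickle.dump(d,open("c0.pkl","wb"))
for n in d: cv2.imwrite(f"pics/{n}0.png",cv2.resize(d[n]["color"],(768,576),interpolation=cv2.INTER_CUBIC)); print(d[n]["intrinsics"],d[n]["rvec"],d[n]["tvec"])
E
```

```text
pics
{'clock': 0.0, 'joint_pos': array([-1.32798778e+00,  2.41423134e-01,  3.70791805e-03,  1.33518631e+00,
        7.45256490e-07,  1.57077562e+00]), 'joint_vel': array([-1.71840011e-04, -2.05917480e-05,  3.20851212e-04, -2.66464027e-03,
       -6.38881350e-04, -1.06738740e-03]), 'tau': array([-9.79090437e-04, -3.72320330e+01,  2.52407169e+01,  1.71091879e-02,
       -1.22782862e-04,  3.31928106e-06]), 'eef_pos': array([ 0.12006242, -0.48471686,  0.23040166]), 'tool_rot': array([ 7.87543159e-01, -6.16258603e-01, -8.28724930e-04, -6.48984480e-04]), 'ft_force': array([-0.55692188, -0.04850584,  0.10124955]), 'ft_torque': array([-0.01941345, -0.02539208, -0.03365057]), 'grip_width': 0.08533549835255264}
[[475.34892684   0.         250.4897113 ]
 [  0.         475.34892684 189.81499867]
 [  0.           0.           1.        ]] [ 0.96970045 -2.13929079  1.36554478] [0.45285531 0.25458347 1.09756393]
[[347.09640646   0.         260.90084814]
 [  0.         347.09640646 188.20921426]
 [  0.           0.           1.        ]] [ 2.13535266 -2.11932395  0.1593679 ] [0.07631856 0.59204329 0.92039528]
```

View pics/top0.png

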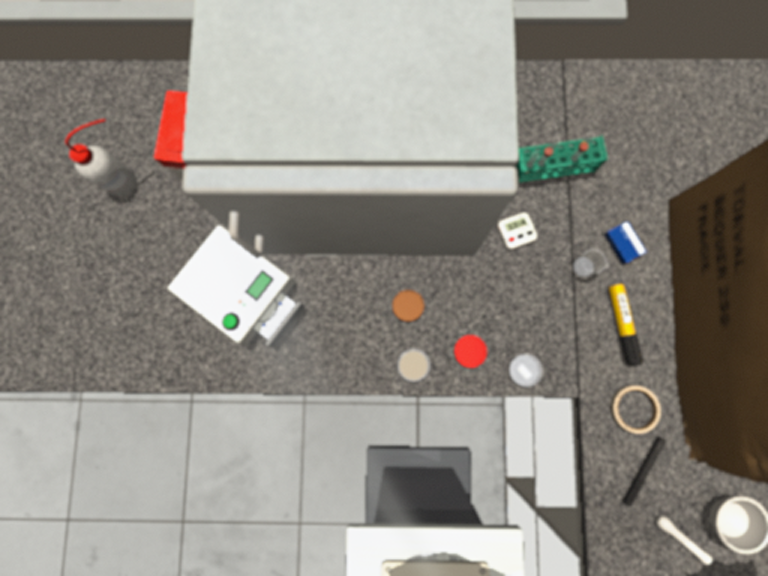

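View pics/scene0.png

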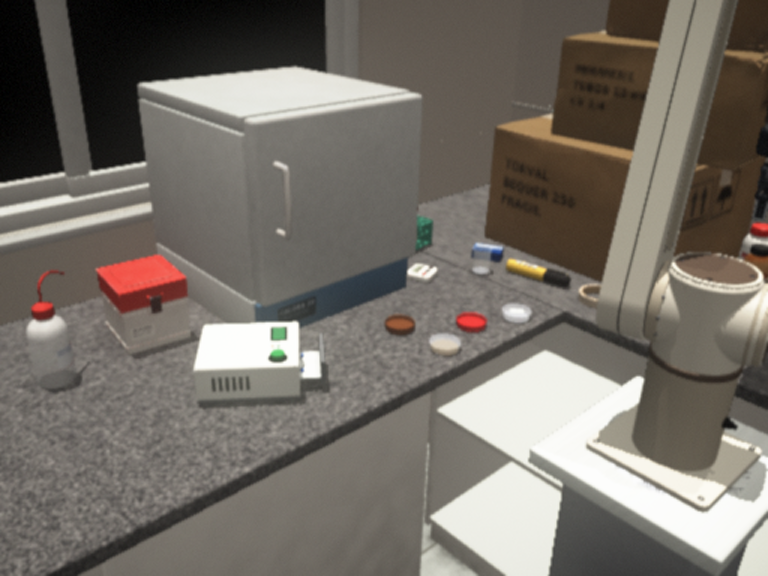

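Top view (768 px scale): reader at (230,285), green button (231,321), tray panel (280,320). Dish candidates: cream (414,365), brown (408,306), red (471,351), clear/empty (526,370). By the description I choose cream at (414,365).

```bash
cat > h.py <<'E'
import numpy as np,cv2
from scipy.optimize import least_squares
def proj(c,P): return cv2.projectPoints(np.atleast_2d(np.array(P,float)),c["rvec"],c["tvec"],c["intrinsics"],None)[0][:,0]
def back(c,uv,z):
    R=cv2.Rodrigues(c["rvec"])[0];K=c["intrinsics"];o=-R.T@np.ravel(c["tvec"])
    d=R.T@np.linalg.solve(K,[uv[0],uv[1],1]);return o+d*(z-o[2])/d[2]
E
python3 - <<'E'
import pickle
from h import *
d=pickle.load(open("c0.pkl","rb"));t=d["top"];s=d["scene"]
def blob(c,m,roi):
    x0,y0,x1,y1=roi; q=np.zeros(m.shape,np.uint8);q[y0:y1,x0:x1]=m[y0:y1,x0:x1]
    n,l,st,ce=cv2.connectedComponentsWithStats(q.astype(np.uint8));i=1+np.argmax(st[1:,4]);return ce[i],st[i],(l==i)
def hsv(c): return cv2.cvtColor(c["color"],cv2.COLOR_BGR2HSV)
h=hsv(t);hs=hsv(s)
g=lambda h:(h[...,0]>50)&(h[...,0]<80)&(h[...,1]>150)
a=blob(t,g(h),(140,200,170,225));print("btn top",a[0],a[1],back(t,a[0],.083))
b=blob(s,g(hs),(170,228,200,245));print("btn scene",b[0],b[1],back(s,b[0],.083))
cr=lambda h:(h[...,1]>35)&(h[...,0]>5)&(h[...,0]<28)&(h[...,2]>130)
a=blob(t,cr(h),(260,228,292,258));print("dish top",a[0],a[1],back(t,a[0],.016), back(t,a[0],.008))
b=blob(s,cr(hs),(280,215,315,240));print("dish scene",b[0],b[1],back(s,b[0],.008))
w=(h[...,1]<25)&(h[...,2]>195)
a=blob(t,w,(105,140,205,240));print("roof",a[0],a[1])
cn=max(cv2.findContours(a[2].astype(np.uint8),0,1)[0],key=cv2.contourArea)
r=cv2.minAreaRect(cn);print(r);
for p in cv2.boxPoints(r):print(p,back(t,p,.074))
im=cv2.resize(t["color"][140:240,105:305],None,fx=4,fy=4,interpolation=cv2.INTER_CUBIC)
sm=cv2.resize(s["color"][200:275,120:320],None,fx=4,fy=4,interpolation=cv2.INTER_CUBIC)
cv2.imwrite("pics/crop1.png",cv2.resize(np.vstack([im[:400],sm[:]]),(640,560)))
cv2.imwrite("pics/crop1.png",np.vstack([im[:300*4//3][:400],sm])[:600] if False else cv2.resize(np.vstack([im,sm]),(685,600)))
E
```

```text
btn top [152.98 213.92] [150 210   7   9  50] [0.51428436 0.36868236 0.083     ]Traceback (most recent call last):
  File "<stdin>", line 11, in <module>
  File "<stdin>", line 6, in blob
    return _wrapfunc(a, 'argmax', axis=axis, out=out, **kwds)
    return bound(*args, **kwds)
ValueError: attempt to get argmax of an empty sequence
```

```bash
cat >> h.py <<'E'
def blob(m,roi):
    x0,y0,x1,y1=roi; q=np.zeros(m.shape,np.uint8);q[y0:y1,x0:x1]=m[y0:y1,x0:x1]
    n,l,st,ce=cv2.connectedComponentsWithStats(q);i=1+np.argmax(st[1:,4]);return ce[i],st[i],(l==i).astype(np.uint8)
def hsv(c): return cv2.cvtColor(c["color"],cv2.COLOR_BGR2HSV)
E
python3 - <<'E'
import pickle
from h import *
d=pickle.load(open("c0.pkl","rb"));t=d["top"];s=d["scene"]
h=hsv(t);hs=hsv(s)
im=cv2.resize(t["color"][140:240,105:305],None,fx=4,fy=4,interpolation=cv2.INTER_CUBIC)
sm=cv2.resize(s["color"][200:275,120:320],None,fx=4,fy=4,interpolation=cv2.INTER_CUBIC)
cv2.imwrite("pics/crop1.png",cv2.resize(np.vstack([im,sm]),(685,600)))
print(hs[236,185],hs[229,297],h[243,276])
def T(n,f):
    try:f()
    except Exception as e:print(n,e)
def show(n,c,m,roi,z):
    try:
        a=blob(m,roi);print(n,a[0],a[1],back(c,a[0],z));return a
    except Exception as e:print(n,e)
g=lambda h:(h[...,0]>45)&(h[...,0]<90)&(h[...,1]>90)
show("bt",t,g(h),(140,200,170,225),.083);show("bs",s,g(hs),(172,229,200,245),.083)
cr=lambda h,v:(h[...,1]>35)&(h[...,0]>5)&(h[...,0]<28)&(h[...,2]>v)
show("dt",t,cr(h,130),(260,228,292,258),.012);show("ds",s,cr(hs,110),(280,215,315,240),.012)
a=show("roof",t,(h[...,1]<25)&(h[...,2]>195),(105,140,205,240),.074)
cn=max(cv2.findContours(a[2],0,1)[0],key=cv2.contourArea)
r=cv2.minAreaRect(cn);print(r)
for p in cv2.boxPoints(r):print(p,back(t,p,.074))
E
```

```text
[ 64 124 196] [ 18  35 221] [ 18  52 210]
bt [153. 214.] [149 210   9   9  69] [0.51407026 0.36861555 0.083     ]
bs [184.5 235.5] [181 234   8   4  30] [0.51036382 0.37201342 0.083     ]
dt [275.29657795 243.36121673] [267 235  18  18 263] [0.4398627  0.03930368 0.012     ]
ds [295.76595745 233.10638298] [287 230  19   7  94] [0.42030412 0.06072876 0.012     ]
roof [150.07776262 188.00682128] [ 112  150   81   78 2932] [0.58608486 0.38393472 0.074     ]
((151.78985595703125, 188.06312561035156), (60.35008239746094, 56.01384735107422), 37.746803283691406)
[110.78465 191.73651] [0.5750592  0.49147676 0.074     ]
[145.07481 147.44504] [0.70089773 0.4050994  0.074     ]
[192.79506 184.38974] [0.59685396 0.26697146 0.074     ]
[158.5049  228.68121] [0.47552781 0.35433994 0.074     ]
```

View pics/crop1.png

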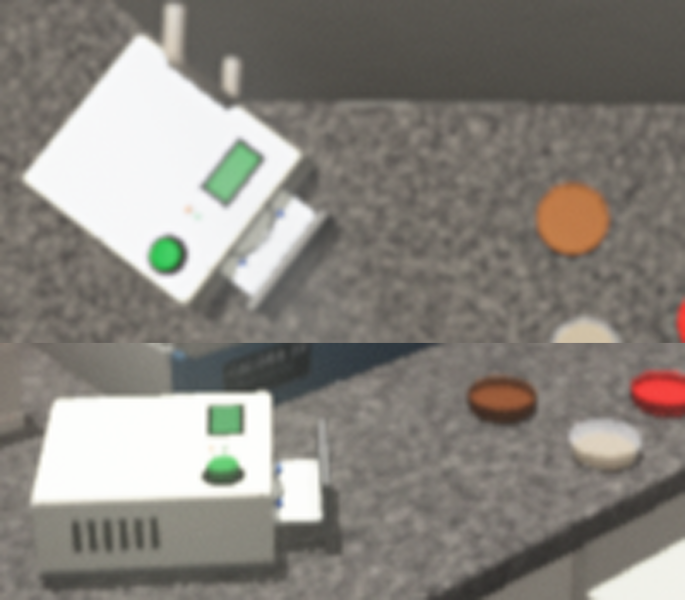

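Crops: reader roof is clean, with the button at native (153,214) and tray panel parked. The cream dish is at native (275,243), and the brown and red decoys are clearly separate. Reader yaw is about 54.2°, and the roof centre is about (0.587, 0.379). Moving to over the dish first, for a wrist look.

Request:
play_rows --deltas '[0,0,0,0,-10,0,0,0,0,-10,0,0,0,0,-10,0,0,0,0,-10]'

```text
clock: 0.6
eef_pos: [0.1197, -0.4832, 0.2282]
tool_rot: [0.954, -0.299, -0.002, -0.003]
ft_force: [0.4, -0.1, 0.6]
grip_width: 0.0121
```

Request:
play_rows --deltas '[0,-0.07,-0.93,0,0,0,-0.07,-0.93,0,0,0,-0.07,-0.93,0,0,0,-0.07,-0.93,0,0,0,-0.07,-0.93,0,0,0,-0.07,-0.93,0,0,0,-0.07,-0.93,0,0,0,-0.07,-0.93,0,0,0,-0.07,-0.93,0,0,0,-0.07,-0.93,0,0]'

```text
clock: 1.85
eef_pos: [0.4098, 0.0108, 0.2287]
tool_rot: [0.953, -0.303, -0.002, -0.004]
ft_force: [1.0, -0.4, 0.4]
grip_width: 0.0001
```

```bash
cat >> h.py <<'E'
from workcell import bot,vision
from scipy.spatial.transform import Rotation as Rn
def togo(target,yaw=None):
    o=bot.get_obs();R=Rn.from_quat(o["tool_rot"]).as_matrix();p=o["eef_pos"]
    u=R.T@(np.array(target)-p)/.06; th=np.degrees(np.arctan2(R[1,0],R[0,0]))
    print("t %.2f pos"%o["clock"],p.round(4),"yaw %.2f"%th,"units",u.round(3),"turn","" if yaw is None else round(th-yaw,2),"F",o["ft_force"].round(2),"w",round(o["grip_width"],4),"tilt",R[2].round(3))
E
python3 - <<'E'
from h import *
import pickle
togo((.512,.370,.13),-35.8)
c=vision.camera("wrist");pickle.dump(c,open("w1.pkl","wb"));cv2.imwrite("pics/w1.png",c["color"])
R=cv2.Rodrigues(c["rvec"])[0];print(-R.T@np.ravel(c["tvec"]),R[2])
print(proj(c,[[.44,.039,.012],[.512,.370,.083]]))
E
```

```text
t 1.85 pos [0.4098 0.0108 0.2287] yaw -35.28 units [-2.057 -5.86   1.698] turn 0.52 F [ 0.96 -0.43  0.37] w 0.0001 tilt [-0.006 -0.007 -1.   ]
[0.45214473 0.068951   0.37208098] [-0.16561642 -0.22475718 -0.96023716]
[[ 263.10740566  135.36261557]
 [  68.74178824 -334.34757479]]
```

View pics/w1.png

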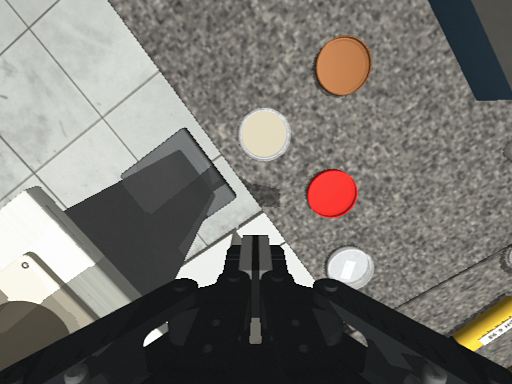

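Wrist view: cream dish at (264,134), predicted (263,135), so the choice and calibration agree. Brown is at (343,66), red (332,193), clear (350,267).

Request:
play_rows --deltas '[0,-0.42,-0.88,0,0,0,-0.42,-0.88,0,0,0,-0.42,-0.88,0,0,0,-0.42,-0.88,0,0,0,-0.42,-0.88,0,0.5,0,0,0,0,0]'

```text
clock: 2.65
eef_pos: [0.4611, 0.3097, 0.229]
tool_rot: [0.953, -0.304, -0.002, -0.005]
ft_force: [-0.2, 0.2, -1.3]
grip_width: 0.0003
```

```bash
python3 - <<'E'
from h import *
import pickle
togo((.512,.370,.13),-35.8)
c=vision.camera("wrist");pickle.dump(c,open("w2.pkl","wb"))
im=c["color"].copy()
ey=np.radians(54.2);ex=np.array([np.cos(ey),np.sin(ey),0]);eyv=np.array([-ex[1],ex[0],0]);o=np.array([.587,.379,0])
P=[o+ex*a+eyv*b+[0,0,.074] for a,b in((-.085,.075),(-.085,-.075),(.085,-.075),(.085,.075))]+[[.512,.370,.085]]
pp=proj(c,P);print(pp)
cv2.imwrite("pics/w2.png",cv2.resize(im,(768,576)))
E
```

```text
t 2.65 pos [0.4611 0.3097 0.229 ] yaw -35.36 units [ 0.123 -1.298  1.659] turn 0.44 F [-0.21  0.24 -1.31] w 0.0003 tilt [-0.008 -0.008 -1.   ]
[[242.63756621 136.46723281]
 [397.24841594 137.86870359]
 [426.28542105 -73.84523602]
 [241.98744238 -74.91426818]
 [263.40216876  99.88047419]]
```

View pics/w2.png

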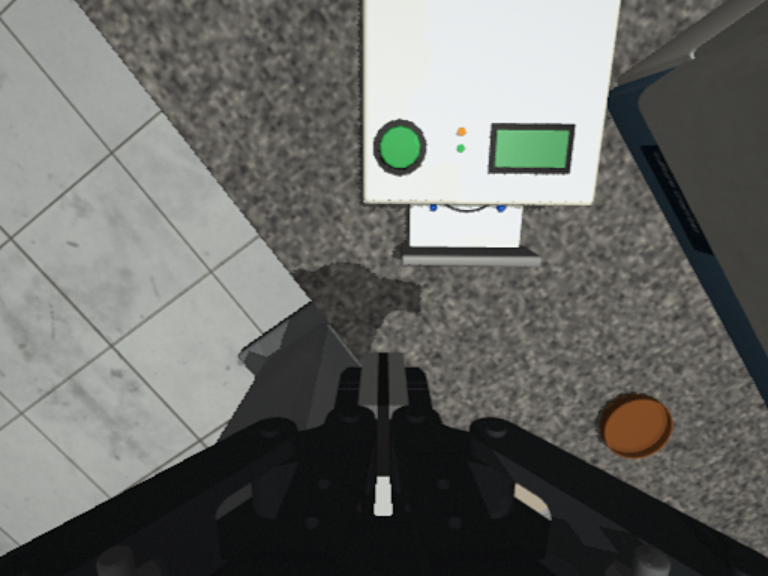

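Wrist view (768 scale): button (400,147), roof front corners (364,203) and (593,205), panel top (404–540, 255). This agrees with the model to about 1 px. Refining.

```bash
python3 - <<'E'
from h import *
import pickle
c=pickle.load(open("w2.pkl","rb"));h=hsv(c)
a=blob((h[...,0]>45)&(h[...,0]<90)&(h[...,1]>120),(240,75,290,120));print(a[0],a[1]);b=back(c,a[0],.085);print("btn",b)
w=((h[...,2]>200)&(h[...,1]<60)).astype(np.uint8)
# front edge rows per column, left edge cols per row
cols=np.arange(255,390,5);g=cv2.cvtColor(c["color"],6).astype(float)
def edge(v): # strongest gradient subpixel
    d=np.abs(np.gradient(cv2.GaussianBlur(v.reshape(-1,1),(1,5),0).ravel()));i=np.argmax(d);k=slice(max(i-2,0),i+3);return (np.arange(len(v))[k]*d[k]).sum()/d[k].sum()
F=np.array([back(c,(u,128+edge(g[128:148,u])),.074) for u in list(range(250,270,3))+list(range(352,392,3))])
L=np.array([back(c,(230+edge(g[v,230:252]),v),.074) for v in range(5,130,4)])
Rr=np.array([back(c,(385+edge(g[v,385:425]),v),.074) for v in range(95,132,4)])
for n,A in(("front",F),("left",L),("right",Rr)):
    l=cv2.fitLine(A[:,:2].astype(np.float32),cv2.DIST_HUBER,0,.001,.001).ravel();print(n,np.degrees(np.arctan2(l[1],l[0])),l[2:])
    q=np.array([-l[1],l[0]]);print("  off btn",(b[:2]-l[2:])@q, "std",((A[:,:2]-l[2:])@q).std())
togo([b[0],b[1],.10],-35.8)
E
```

```text
[266.24342105  97.70888158] [253  84  28  28 608]
btn [0.51516661 0.37005093 0.085     ]
front -35.839233 [0.5497417  0.30318576]
  off btn 0.03396096764197254 std 8.04985604829066e-05
left 54.07363 [0.5166239  0.40989363]
  off btn -0.022197421226547585 std 0.001456638933092304
right 54.257706 [0.6095336  0.28648934]
  off btn 0.1254049300379047 std 0.00011832573009989285
t 2.70 pos [0.4607 0.3077 0.2291] yaw -35.47 units [ 0.153 -1.358  2.16 ] turn 0.33 F [-0.72  0.44 -1.08] w 0.0001 tilt [-0.007 -0.007 -1.   ]
```

Request:
play_rows --deltas '[0,0.08,-0.68,0,0.3,0,0.08,-0.68,0,0,0,0,0,0.6,0,0,0,0,0.6,0,0,0,0,0.6,0,0,0,0,0,0]'

```text
clock: 3.45
eef_pos: [0.5172, 0.359, 0.1186]
tool_rot: [0.95, -0.312, -0.004, -0.001]
ft_force: [0.5, -0.7, 0.7]
grip_width: -0.0
```

```bash
python3 - <<'E'
from h import *
togo([.5152,.3700,.09],-35.84)
E
```

```text
t 3.45 pos [0.5172 0.359  0.1186] yaw -36.34 units [-0.132 -0.128  0.478] turn -0.5 F [ 0.55 -0.7   0.68] w -0.0 tilt [-0.007  0.001 -1.   ]
```

Request:
play_rows --deltas '[0,-0.13,-0.13,0,-0.5,0,0,0,0.3,0,0,0,0,0,0]'

```text
clock: 3.82
eef_pos: [0.5183, 0.371, 0.1067]
tool_rot: [0.951, -0.308, -0.001, -0.004]
ft_force: [-0.4, -0.6, 0.9]
grip_width: 0.0001
```

```bash
python3 - <<'E'
from h import *
togo([.5152,.3700,.085],-35.84)
E
```

```text
t 3.83 pos [0.5183 0.371  0.1067] yaw -35.92 units [-0.03   0.046  0.362] turn -0.08 F [-0.35 -0.56  0.92] w 0.0001 tilt [-0.005 -0.008 -1.   ]
```

Request:
play_rows --deltas '[0,-0.04,0.03,0.15,0,0,0,0,0.12,0,0,0,0,0.05,0]'

```text
clock: 4.2
eef_pos: [0.5169, 0.373, 0.0907]
tool_rot: [0.951, -0.308, 0.001, -0.007]
ft_force: [0.6, -1.3, -0.9]
grip_width: -0.0
```

Request:
play_rows --deltas '[0,0,0,0.05,0,0,0,0,0.05,0]'

```text
clock: 4.45
eef_pos: [0.5169, 0.3731, 0.0846]
tool_rot: [0.951, -0.308, 0.001, -0.007]
ft_force: [-1.3, -1.7, 5.0]
grip_width: 0.0001
```

Request:
play_rows --deltas '[0,0,0,0.04,0]'

```text
clock: 4.58
eef_pos: [0.5169, 0.3731, 0.0829]
tool_rot: [0.951, -0.308, 0.001, -0.007]
ft_force: [-3.2, -1.0, 5.3]
grip_width: 0.0004
```

Request:
play_rows --deltas '[0,0,0,0.04,0,0,0,0,0.03,0]'

```text
clock: 4.82
eef_pos: [0.5171, 0.3732, 0.0787]
tool_rot: [0.951, -0.308, 0.001, -0.007]
ft_force: [-0.9, 0.6, 1.3]
grip_width: -0.0001
```

```bash
python3 - <<'E'
from h import *
togo([.5152,.3700,.081],-35.84)
E
```

```text
t 4.83 pos [0.5171 0.3732 0.0787] yaw -35.89 units [ 0.006  0.061 -0.039] turn -0.05 F [-0.87  0.63  1.33] w -0.0001 tilt [-0.003 -0.015 -1.   ]
```

Force fell after about 5 mm of press, so the tray is likely freed. Lifting and backing off to check.

Request:
play_rows --deltas '[0,0,0,-0.4,0,0,0,0,-0.8,0,0,0,0.5,-0.8,0,1,0,0.9,-0.6,0,1,0,0.9,0,0,1,0,0,0,0]'

```text
clock: 5.58
eef_pos: [0.4334, 0.2572, 0.2321]
tool_rot: [0.951, -0.308, -0.0, -0.005]
ft_force: [0.6, 0.3, 0.3]
grip_width: 0.0544
```

```bash
python3 - <<'E'
from h import *
import pickle
c=vision.camera("wrist");pickle.dump(c,open("w3.pkl","wb"))
t=vision.camera("top");pickle.dump(t,open("t3.pkl","wb"))
print("seat, face pred",proj(c,[[.5140,.2796,.028],[.4771,.2286,.062]]))
cv2.imwrite("pics/w3.png",c["color"])
togo([.44,.0395,.23],-35.84)
w=pickle.load(open("w1.pkl","rb"));h=hsv(w)
a=blob((h[...,1]>25)&(h[...,0]>5)&(h[...,0]<30)&(h[...,2]>150),(235,105,295,165));print(a[0],a[1],back(w,a[0],.010),back(w,a[0],.014))
E
```

```text
seat, face pred [[302.53511095 114.08054618]
 [304.62013611 176.22383057]]
t 5.67 pos [0.4369 0.2603 0.2332] yaw -35.77 units [2.193 2.956 0.007] turn 0.07 F [-0.57  0.52  0.23] w 0.0685 tilt [-0.001 -0.015 -1.   ]
[263.806875 133.5725  ] [ 242  111   45   46 1600] [0.44178845 0.0400615  0.01      ] [0.44190286 0.04038065 0.014     ]
```

View pics/w3.png

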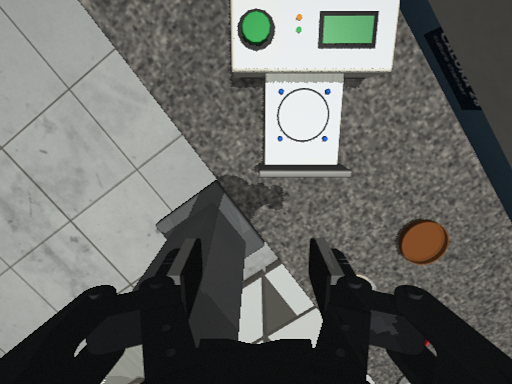

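Tray is out. The seat circle at (302,114) matches the prediction (302.5,114.1). The four posts are at (281,92), (328,92), (280,138), (324,138). Now to the cream dish.

Request:
play_rows --deltas '[1,0.55,0.73,0,0,1,0.55,0.73,0,0,1,0.55,0.73,0,0,1,0.55,0.73,0,0,1,0,0,0.6,0,1,0,0,0.6,0,1,0,0,0.6,0,1,0,0,0.4,0,1,0,0,0,0]'

```text
clock: 6.8
eef_pos: [0.4623, 0.0426, 0.0938]
tool_rot: [0.952, -0.304, 0.008, -0.011]
ft_force: [-0.1, -0.4, 0.3]
grip_width: 0.0856
```

```bash
python3 - <<'E'
from h import *
import pickle
togo([.4419,.0402,.0],-35.84)
c=pickle.load(open("w3.pkl","rb"));h=hsv(c);m=(h[...,0]>100)&(h[...,0]<130)&(h[...,1]>120)
P=[]
for u,v in((281,92),(328,92),(280,138),(324,138)):
    a=blob(m,(u-8,v-8,u+9,v+9));P.append(back(c,a[0],.0325)[:2]);print(a[1][4],P[-1])
P=np.array(P);print("seat",P.mean(0),np.degrees(np.arctan2(*(P[0]-P[1]+P[2]-P[3])[::-1])),np.linalg.norm(P[0]-P[1]),np.linalg.norm(P[0]-P[2]))
E
```

```text
t 6.80 pos [0.4623 0.0426 0.0938] yaw -35.44 units [-0.266  0.269  1.555] turn 0.4 F [-0.07 -0.45  0.3 ] w 0.0856 tilt [ 0.008 -0.025 -1.   ]
20 [0.50786775 0.31369081]
21 [0.54805777 0.28462287]
17 [0.4784054  0.27334322]
18 [0.51894286 0.24412273]
seat [0.51331844 0.27894491] 144.16923196965044 0.049600237625229776 0.04995956828754917
```

Request:
play_rows --deltas '[1,-0.26,0.27,0,0.4,1,0,0,0.4,0,1,0,0,0,0]'

```text
clock: 7.18
eef_pos: [0.4459, 0.0402, 0.0715]
tool_rot: [0.952, -0.307, 0.01, -0.012]
ft_force: [-0.4, -0.8, 0.0]
grip_width: 0.0854
```

```bash
python3 - <<'E'
from h import *
import pickle
togo([.4419,.0402,.0],-35.84)
c=vision.camera("wrist");cv2.imwrite("pics/w4.png",c["color"])
E
```

```text
t 7.17 pos [0.4459 0.0402 0.0715] yaw -35.75 units [-0.07   0.074  1.19 ] turn 0.09 F [-0.36 -0.82  0.05] w 0.0854 tilt [ 0.013 -0.029 -0.999]
```

View pics/w4.png

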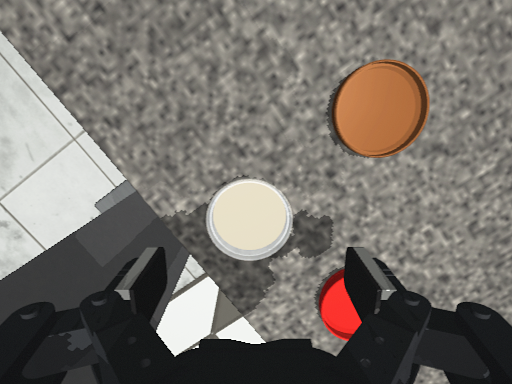

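View: cream dish at (250,218), centred between the fingers. Red at (340,305) is clear of the finger path. Descending.

Request:
play_rows --deltas '[1,-0.07,0.07,0.3,0,1,0,0,0.35,0,1,0,0,0.3,0,1,0,0,0,0]'

```text
clock: 7.72
eef_pos: [0.4515, 0.0415, 0.0206]
tool_rot: [0.952, -0.306, 0.018, -0.015]
ft_force: [-0.4, 0.5, 0.9]
grip_width: 0.0854
```

```bash
python3 - <<'E'
from h import *
togo([.4419,.0402,.0],-35.84)
E
```

```text
t 7.72 pos [0.4515 0.0415 0.0206] yaw -35.70 units [-0.125  0.124  0.335] turn 0.14 F [-0.39  0.5   0.92] w 0.0854 tilt [ 0.024 -0.04  -0.999]
```

Request:
play_rows --deltas '[1,-0.14,0.13,0.12,0,1,0,0,0.2,0]'

```text
clock: 7.98
eef_pos: [0.4432, 0.0407, 0.0028]
tool_rot: [0.952, -0.306, 0.02, -0.016]
ft_force: [-0.0, -0.0, 0.1]
grip_width: 0.0854
```

```bash
python3 - <<'E'
from h import *
togo([.4419,.0402,.0],-35.84)
E
```

```text
t 7.97 pos [0.4432 0.0407 0.0028] yaw -35.70 units [-0.014  0.022  0.045] turn 0.14 F [-0.02 -0.05  0.05] w 0.0854 tilt [ 0.029 -0.043 -0.999]
```

Request:
play_rows --deltas '[1,-0.02,0.02,0.05,0,0,0,0,0,0,0,0,0,0,0,0,0,0,0,0,0,0,0,0,0,0,0,0,0,0]'

```text
clock: 8.72
eef_pos: [0.4422, 0.0405, 0.0004]
tool_rot: [0.952, -0.306, 0.021, -0.016]
ft_force: [0.2, -0.6, -1.1]
grip_width: 0.0576
```

```bash
python3 - <<'E'
from h import *
togo([.5136,.2793,.12],-35.83)
E
```

```text
t 8.72 pos [4.422e-01 4.050e-02 4.000e-04] yaw -35.70 units [-1.296 -4.012 -1.858] turn 0.13 F [ 0.15 -0.62 -1.14] w 0.0576 tilt [ 0.029 -0.044 -0.999]
```

Request:
play_rows --deltas '[0,0,0,-0.3,0,0,0,0,-0.5,0,0,0,0,-0.6,0,0,0,0,-0.4,0,0,-0.2,-0.6,0,0,0,-0.2,-0.7,0,0,0,-0.2,-0.7,0,0,0,-0.2,-0.7,0,0,0,-0.2,-0.7,0,0,0,-0.15,-0.4,0,0,0,0,0,0,0]'

```text
clock: 10.1
eef_pos: [0.5154, 0.2702, 0.118]
tool_rot: [0.951, -0.308, 0.02, -0.016]
ft_force: [-0.4, 1.1, -1.2]
grip_width: 0.0575
```

```bash
python3 - <<'E'
from h import *
import pickle
togo([.5136,.2793,.06],-35.83)
c=vision.camera("wrist");pickle.dump(c,open("w5.pkl","wb"));cv2.imwrite("pics/w5.png",c["color"])
E
```

```text
t 10.10 pos [0.5154 0.2702 0.118 ] yaw -35.87 units [-0.14  -0.064  0.967] turn -0.04 F [-0.39  1.1  -1.16] w 0.0575 tilt [ 0.028 -0.043 -0.999]
```

View pics/w5.png

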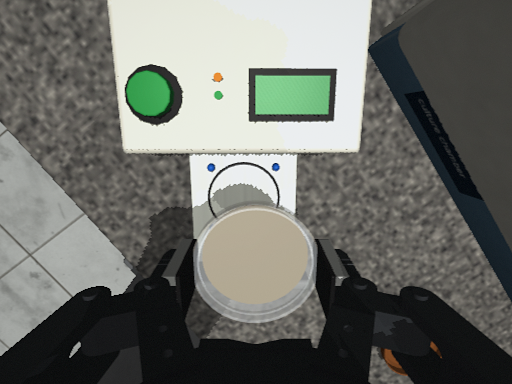

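Dish held, agar centre near (255,263). The seat circle is at (244,198) ahead and two posts are visible at (211,167) and (276,167). Measuring the dish's offset in the hand.

```bash
python3 - <<'E'
from h import *
import pickle
c=pickle.load(open("w5.pkl","rb"));h=hsv(c);o=bot.get_obs();R=Rn.from_quat(o["tool_rot"]).as_matrix();p=o["eef_pos"]
m=(h[...,1]>35)&(h[...,0]>8)&(h[...,0]<28)&(h[...,2]>110)
a=blob(m,(190,195,322,325));print(a[0],a[1])
cn=max(cv2.findContours(a[2],0,1)[0],key=cv2.contourArea);e=cv2.fitEllipse(cv2.convexHull(cn));print(e)
for z in(.008,.012,.016):
    b=back(c,e[0],p[2]+z); print(z,"tool-frame offset mm",(R.T@(b-p)*1e3).round(1),"world d",(b-p)[:2]*1e3)
# circle seat check
m=(h[...,0]>100)&(h[...,0]<130)&(h[...,1]>120)
A=[back(c,blob(m,(u-8,v-8,u+9,v+9))[0],.0325)[:2] for u,v in((211,167),(276,167))]
eX=np.array([np.cos(np.radians(54.17)),np.sin(np.radians(54.17))]);print(A,"seat",np.mean(A,0)-.0251*eX)
E
```

```text
[254.67762901 256.34576888] [ 203  211  105   93 7693]
((254.609375, 256.27056884765625), (93.22152709960938, 105.16606903076172), 85.45272827148438)
0.008 tool-frame offset mm [-0.3 -2.4 -7.9] world d [0.76845478 1.96347056]
0.012 tool-frame offset mm [ -0.3  -4.4 -11.8] world d [1.79945994 3.57753737]
0.016 tool-frame offset mm [ -0.3  -6.5 -15.8] world d [2.8304651  5.19160418]
[array([0.5081311 , 0.31377408]), array([0.54852963, 0.28477789])] seat [0.51363727 0.27892597]
```

```bash
python3 - <<'E'
from h import *
import pickle
c=pickle.load(open("w5.pkl","rb"));o=bot.get_obs()
def M(R,t): m=np.eye(4);m[:3,:3]=R;m[:3,3]=np.ravel(t);return m
Tt=M(Rn.from_quat(o["tool_rot"]).as_matrix(),o["eef_pos"]);X=M(cv2.Rodrigues(c["rvec"])[0],c["tvec"])@Tt   # tool->cam
q=np.array([.952,-.307,.0100,-.0120]);q/=np.linalg.norm(q)
# w4 tool pose (after camera: 7.17s)
T4=M(Rn.from_quat(q).as_matrix(),[.4459,.0402,.0715]);C=X@np.linalg.inv(T4)
c4=dict(rvec=cv2.Rodrigues(C[:3,:3])[0],tvec=C[:3,3],intrinsics=c["intrinsics"],color=cv2.imread("pics/w4.png"))
h=hsv(c4);m=(h[...,1]>20)&(h[...,0]>8)&(h[...,0]<32)&(h[...,2]>150)
a=blob(m,(200,170,300,265));cn=max(cv2.findContours(a[2],0,1)[0],key=cv2.contourArea);e=cv2.fitEllipse(cv2.convexHull(cn));print(e)
for z in(.006,.008,.010,.012,.014,.016):print(z,back(c4,e[0],z)[:2].round(4))
w=pickle.load(open("w1.pkl","rb"))
for z in(.006,.010,.016):print("w1",z,back(w,(263.8,133.6),z)[:2].round(4))
E
```

```text
((248.98577880859375, 215.83773803710938), (66.94377899169922, 72.5205307006836), 90.78329467773438)
0.006 [0.4419 0.041 ]
0.008 [0.4423 0.0415]
0.01 [0.4427 0.0421]
0.012 [0.4431 0.0426]
0.014 [0.4435 0.0432]
0.016 [0.444  0.0437]
w1 0.006 [0.4416 0.0397]
w1 0.01 [0.4418 0.04  ]
w1 0.016 [0.4419 0.0405]
```

Request:
play_rows --deltas '[0,-0.14,-0.03,0.2,0,0,0,0,0.4,0,0,0,0,0.4,0,0,0,0,0.1,0]'

```text
clock: 10.65
eef_pos: [0.5092, 0.2731, 0.0482]
tool_rot: [0.95, -0.31, 0.019, -0.014]
ft_force: [-0.2, 0.5, -0.8]
grip_width: 0.0576
```

```bash
python3 - <<'E'
from h import *
togo([.5127,.2779,.04],-35.83)
E
```

```text
t 10.65 pos [0.5092 0.2731 0.0482] yaw -36.16 units [-0.004 -0.094  0.14 ] turn -0.33 F [-0.18  0.46 -0.82] w 0.0576 tilt [ 0.027 -0.038 -0.999]
```

Request:
play_rows --deltas '[0,0,-0.09,0.06,-0.3,0,0,0,0,0]'

```text
clock: 10.9
eef_pos: [0.5125, 0.277, 0.0448]
tool_rot: [0.951, -0.308, 0.018, -0.014]
ft_force: [-1.1, -1.1, -0.5]
grip_width: 0.0577
```

```bash
python3 - <<'E'
from h import *
import pickle
togo([.5127,.2779,.0285],-35.83)
c=vision.camera("wrist");pickle.dump(c,open("w6.pkl","wb"));cv2.imwrite("pics/w6.png",cv2.resize(c["color"][100:384,120:400],None,fx=2.1,fy=2.1,interpolation=cv2.INTER_CUBIC))
E
```

```text
t 10.90 pos [0.5125 0.277  0.0448] yaw -35.90 units [-0.013 -0.004  0.271] turn -0.07 F [-1.11 -1.06 -0.5 ] w 0.0577 tilt [ 0.027 -0.038 -0.999]
```

View pics/w6.png

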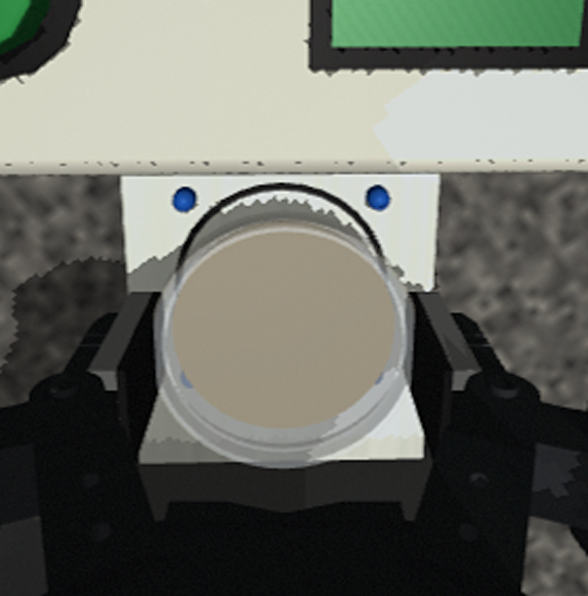

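Dish is just above the posts. Rear posts are at crop (185,199) and (377,198). The dish outline spans rows 222–466 and is laterally centred near 284. Checking the fore-aft offset by projecting a dish model.

```bash
python3 - <<'E'
from h import *
import pickle
c=pickle.load(open("w6.pkl","rb"));o=bot.get_obs();R=Rn.from_quat(o["tool_rot"]).as_matrix();p=o["eef_pos"];print(p)
h=hsv(c);m=(h[...,0]>100)&(h[...,0]<130)&(h[...,1]>120)
f=lambda uv:(120+uv[0]/2.1,100+uv[1]/2.1)
eX=np.array([np.cos(np.radians(54.17)),np.sin(np.radians(54.17))]);eY=np.array([-eX[1],eX[0]])
A=[back(c,blob(m,(int(u)-7,int(v)-7,int(u)+8,int(v)+8))[0],.0325)[:2] for u,v in(f((185,199)),f((377,198)))]
S=np.mean(A,0)-.0251*eX;print("seat here",S)
ph=np.linspace(0,6.283,200)
tz=R[:,2]
for k in range(-4,7,2):
    ctr=p[:2]+eX*k*1e-3
    out=[]
    for zz in(0,.016):
        P=np.c_[ctr+.03*(np.cos(ph)[:,None]*eX+np.sin(ph)[:,None]*eY),np.full(200,p[2]+zz)]
        u=(proj(c,P)-[120,100])*2.1;out+=[u[:,1].min(),u[:,1].max(),u[:,0].min(),u[:,0].max()]
    print(k,np.round(out,0))
E
```

```text
[0.51249863 0.27697197 0.04501574]
seat here [0.51371265 0.27911078]
-4 [217. 438. 162. 403. 238. 479. 151. 418.]
-2 [209. 431. 162. 403. 229. 472. 150. 418.]
0 [201. 425. 161. 404. 220. 465. 150. 419.]
2 [192. 418. 161. 404. 211. 457. 149. 419.]
4 [184. 411. 161. 404. 201. 450. 149. 420.]
6 [176. 404. 160. 405. 192. 442. 148. 420.]
```

Request:
play_rows --deltas '[0,-0.01,-0.05,0.06,0,0,0,0,0.06,0,0,0,0,0,0]'

```text
clock: 11.32
eef_pos: [0.5152, 0.2807, 0.0391]
tool_rot: [0.951, -0.308, 0.02, -0.015]
ft_force: [-0.8, 0.0, -0.2]
grip_width: 0.0576
```

```bash
python3 - <<'E'
from h import *
togo([.5137,.2791,.0285],-35.83)
E
```

```text
t 11.32 pos [0.5152 0.2807 0.0391] yaw -35.90 units [-0.01   0.044  0.174] turn -0.07 F [-0.78  0.02 -0.19] w 0.0576 tilt [ 0.028 -0.041 -0.999]
```

Request:
play_rows --deltas '[0,-0.01,0.035,0,0,0,0,0,0.03,0,0,0,0,0,0]'

```text
clock: 11.7
eef_pos: [0.5135, 0.2793, 0.0372]
tool_rot: [0.951, -0.308, 0.02, -0.015]
ft_force: [-0.5, -0.3, -0.8]
grip_width: 0.0573
```

```bash
python3 - <<'E'
from h import *
togo([.5137,.2791,.0285],-35.83)
E
```

```text
t 11.70 pos [0.5135 0.2793 0.0372] yaw -35.90 units [0.001 0.005 0.145] turn -0.07 F [-0.47 -0.26 -0.78] w 0.0573 tilt [ 0.028 -0.041 -0.999]
```

Centred. Lowering in small steps.

Request:
play_rows --deltas '[0,0,0,0.05,0,0,0,0,0.04,0]'

```text
clock: 11.95
eef_pos: [0.5139, 0.2794, 0.0317]
tool_rot: [0.951, -0.308, 0.02, -0.015]
ft_force: [-0.7, -0.6, -0.1]
grip_width: 0.0578
```

Request:
play_rows --deltas '[0,0,0.0,0.03,0,0,0,0,0,0]'

```text
clock: 12.2
eef_pos: [0.5137, 0.2793, 0.0293]
tool_rot: [0.951, -0.308, 0.02, -0.015]
ft_force: [-0.5, 0.3, -0.8]
grip_width: 0.0573
```

```bash
python3 - <<'E'
from h import *
togo([.5137,.2791,.0285],-35.83)
E
```

```text
t 12.20 pos [0.5137 0.2793 0.0293] yaw -35.91 units [0.001 0.004 0.014] turn -0.08 F [-0.51  0.3  -0.77] w 0.0573 tilt [ 0.028 -0.04  -0.999]
```

Request:
play_rows --deltas '[0,0,0,0.02,0,0,0,0,0,0]'

```text
clock: 12.45
eef_pos: [0.5139, 0.2794, 0.0281]
tool_rot: [0.951, -0.308, 0.02, -0.015]
ft_force: [0.1, 0.5, 0.3]
grip_width: 0.0574
```

Request:
play_rows --deltas '[1,0,0,0,0,1,0,0,0,0,1,0,0,0,0,1,0,0,0,0,1,0,0,-0.2,0,1,0,0,-0.5,0,1,0,0,-0.7,0,1,0,0.3,-0.7,0,1,0,0.7,0,0,1,0,0,0,0]'

```text
clock: 13.7
eef_pos: [0.4723, 0.2279, 0.1599]
tool_rot: [0.951, -0.308, 0.021, -0.016]
ft_force: [0.5, 0.5, 0.5]
grip_width: 0.0853
```

```bash
python3 - <<'E'
from h import *
import pickle
c=vision.camera("wrist");pickle.dump(c,open("w7.pkl","wb"));cv2.imwrite("pics/w7.png",c["color"])
togo([.5137-.125*.5855,.2791-.125*.8107,.13],-35.83)
E
```

```text
t 13.75 pos [0.4746 0.2296 0.1609] yaw -35.84 units [0.028 1.056 0.467] turn -0.01 F [0.82 0.74 0.69] w 0.0852 tilt [ 0.032 -0.048 -0.998]
```

View pics/w7.png

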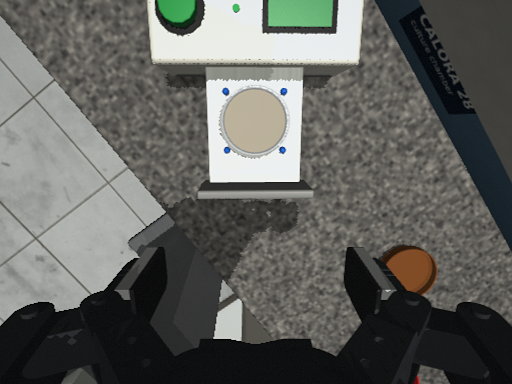

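Dish is seated: posts at (226,91), (284,91), (227,150), (282,150), dish centre (254,121), lying flat and centred. Now in front of the panel with fingers shut.

Request:
play_rows --deltas '[0,0,0.4,0,0,0,0,0.4,0,0,0,0,0,0.5,0,0,0,0,0.6,0,0,0,0,0.6,0,0,0,0,0.3,0,0,0,0,0,0]'

```text
clock: 14.62
eef_pos: [0.4623, 0.1988, 0.0405]
tool_rot: [0.951, -0.306, 0.028, -0.023]
ft_force: [-0.7, -0.2, 0.2]
grip_width: 0.0001
```

```bash
python3 - <<'E'
from h import *
togo([.5137-.085*.5855,.2791-.085*.8107,.035],-35.83)
E
```

```text
t 14.62 pos [0.4623 0.1988 0.0405] yaw -35.71 units [-0.092 -0.164  0.099] turn 0.12 F [-0.7  -0.22  0.22] w 0.0001 tilt [ 0.039 -0.062 -0.997]
```

Request:
play_rows --deltas '[0,-0.09,0,0.08,0,0,0,-0.12,0,0,0,0,-0.1,0,0]'

```text
clock: 15.0
eef_pos: [0.4683, 0.2151, 0.0386]
tool_rot: [0.951, -0.306, 0.03, -0.025]
ft_force: [-0.2, 0.0, 0.6]
grip_width: 0.0001
```

```bash
cat >> h.py <<'E'
def st():
    o=bot.get_obs();e=np.array([.5855,.8107]);p=o["eef_pos"];d=p[:2]-[.5137,.2791]
    print("t %.2f"%o["clock"],"along %.1f lat %.1f z %.1f mm"%(d@e*1e3,d@[-e[1],e[0]]*1e3,p[2]*1e3),"Fx %.2f"%(o["ft_force"][:2]@e),o["ft_force"].round(1))
E
python3 -c "
from h import *
st();togo([.5137-.075*.5855,.2791-.075*.8107,.035],-35.83)"
```

```text
t 15.00 along -78.5 lat -0.7 z 38.6 mm Fx -0.06 [-0.2  0.   0.6]
t 15.00 pos [0.4683 0.2151 0.0386] yaw -35.70 units [-0.013 -0.054  0.063] turn 0.13 F [-0.16  0.05  0.61] w 0.0001 tilt [ 0.041 -0.066 -0.997]
```

Request:
play_rows --deltas '[0,0,-0.06,0.02,0,0,0,-0.06,0,0,0,0,-0.06,0,0,0,0,-0.06,0,0]'

```text
clock: 15.5
eef_pos: [0.476, 0.2254, 0.0384]
tool_rot: [0.951, -0.306, 0.029, -0.022]
ft_force: [-2.2, -4.0, 0.7]
grip_width: 0.0002
```

```bash
python3 -c "
from h import *
st()"
```

```text
t 15.50 along -65.6 lat -0.9 z 38.4 mm Fx -4.50 [-2.2 -4.   0.7]
```

Request:
play_rows --deltas '[0,0,-0.07,0,0,0,0,-0.07,0,0,0,0,-0.07,0,0,0,0,-0.07,0,0,0,0,-0.07,0,0,0,0,-0.07,0,0]'

```text
clock: 16.25
eef_pos: [0.4903, 0.2453, 0.0386]
tool_rot: [0.951, -0.307, 0.029, -0.02]
ft_force: [-0.3, -5.7, -1.3]
grip_width: 0.0001
```

```bash
python3 -c "
from h import *
st()"
```

```text
t 16.25 along -41.1 lat -0.8 z 38.6 mm Fx -4.78 [-0.3 -5.7 -1.3]
```

Request:
play_rows --deltas '[0,0,-0.07,0,0,0,0,-0.07,0,0,0,0,-0.07,0,0,0,0,-0.07,0,0,0,0,-0.07,0,0,0,0,-0.06,0,0]'

```text
clock: 17.0
eef_pos: [0.5038, 0.264, 0.0386]
tool_rot: [0.951, -0.307, 0.028, -0.017]
ft_force: [-2.4, -6.8, 1.2]
grip_width: -0.0
```

Request:
play_rows --deltas '[0,0,-0.05,0,0,0,0,-0.05,0,0]'

```text
clock: 17.25
eef_pos: [0.5072, 0.2687, 0.0387]
tool_rot: [0.951, -0.307, 0.027, -0.016]
ft_force: [-1.4, -4.8, -1.2]
grip_width: 0.0001
```

```bash
python3 -c "
from h import *
st();togo([.5137,.2791,.036],-35.83)"
```

```text
t 17.25 along -12.3 lat -0.8 z 38.7 mm Fx -4.69 [-1.4 -4.8 -1.2]
t 17.25 pos [0.5072 0.2687 0.0387] yaw -35.89 units [-0.015 -0.202  0.053] turn -0.06 F [-1.35 -4.81 -1.22] w 0.0001 tilt [ 0.042 -0.047 -0.998]
```

Request:
play_rows --deltas '[0,0,-0.05,0,0,0,0,-0.05,0,0]'

```text
clock: 17.5
eef_pos: [0.5106, 0.2734, 0.0387]
tool_rot: [0.951, -0.308, 0.027, -0.015]
ft_force: [-1.2, -5.3, 0.1]
grip_width: 0.0001
```

Request:
play_rows --deltas '[0,0,-0.05,0,0]'

```text
clock: 17.62
eef_pos: [0.5123, 0.2758, 0.0387]
tool_rot: [0.951, -0.308, 0.027, -0.015]
ft_force: [-1.2, -5.6, -0.8]
grip_width: 0.0003
```

Request:
play_rows --deltas '[0,0,-0.05,0,0]'

```text
clock: 17.75
eef_pos: [0.514, 0.2782, 0.0387]
tool_rot: [0.951, -0.308, 0.027, -0.015]
ft_force: [-1.3, -5.5, -1.9]
grip_width: -0.0002
```

Request:
play_rows --deltas '[0,0,-0.05,0,0]'

```text
clock: 17.88
eef_pos: [0.5157, 0.2805, 0.0387]
tool_rot: [0.951, -0.308, 0.027, -0.015]
ft_force: [-2.5, -4.7, -0.1]
grip_width: -0.0002
```

```bash
python3 -c "
from h import *
st()"
```

```text
t 17.88 along 2.3 lat -0.8 z 38.7 mm Fx -5.21 [-2.5 -4.7 -0.1]
```

Past the parked point by geometry. Now small steps, so that a hard stop cannot build much force.

Request:
play_rows --deltas '[0,0,-0.015,0,0,0,0,-0.015,0,0,0,0,-0.015,0,0]'

```text
clock: 18.25
eef_pos: [0.517, 0.2822, 0.0387]
tool_rot: [0.951, -0.308, 0.026, -0.013]
ft_force: [-2.1, -5.5, -0.1]
grip_width: -0.0
```

Request:
play_rows --deltas '[0,0,-0.01,0,0,0,0,-0.01,0,0,0,0,-0.01,0,0]'

```text
clock: 18.62
eef_pos: [0.5174, 0.2828, 0.0387]
tool_rot: [0.951, -0.308, 0.026, -0.012]
ft_force: [-2.2, -4.9, 1.2]
grip_width: -0.0001
```

```bash
python3 -c "
from h import *
st()"
```

```text
t 18.62 along 5.1 lat -0.8 z 38.7 mm Fx -5.28 [-2.2 -4.9  1.2]
```

Request:
play_rows --deltas '[0,0,-0.015,0,0,0,0,-0.015,0,0,0,0,-0.015,0,0]'

```text
clock: 19.0
eef_pos: [0.5179, 0.2836, 0.0387]
tool_rot: [0.951, -0.309, 0.025, -0.01]
ft_force: [-3.4, -6.1, 1.1]
grip_width: 0.0
```

Request:
play_rows --deltas '[0,0,-0.015,0,0,0,0,-0.015,0,0,0,0,-0.015,0,0]'

```text
clock: 19.38
eef_pos: [0.5183, 0.2841, 0.0388]
tool_rot: [0.951, -0.309, 0.024, -0.008]
ft_force: [-2.3, -6.5, 2.1]
grip_width: -0.0001
```

Request:
play_rows --deltas '[0,0,-0.015,0,0,0,0,-0.015,0,0,0,0,-0.015,0,0]'

```text
clock: 19.75
eef_pos: [0.5185, 0.2844, 0.0388]
tool_rot: [0.951, -0.309, 0.024, -0.005]
ft_force: [-2.9, -6.8, 0.8]
grip_width: 0.0
```

Request:
play_rows --deltas '[0,0,-0.015,0,0,0,0,-0.015,0,0,0,0,-0.015,0,0]'

```text
clock: 20.12
eef_pos: [0.5186, 0.2847, 0.0389]
tool_rot: [0.951, -0.31, 0.023, -0.003]
ft_force: [-3.2, -7.1, 1.0]
grip_width: -0.0
```

```bash
python3 -c "
from h import *
st()"
```

```text
t 20.12 along 7.4 lat -0.7 z 38.9 mm Fx -7.66 [-3.2 -7.1  1. ]
```

Request:
play_rows --deltas '[0,0,-0.018,0,0,0,0,-0.018,0,0]'

```text
clock: 20.38
eef_pos: [0.5189, 0.285, 0.0389]
tool_rot: [0.95, -0.31, 0.022, -0.001]
ft_force: [-2.3, -6.5, 0.9]
grip_width: 0.0
```

Request:
play_rows --deltas '[0,0,-0.02,0,0,0,0,-0.02,0,0]'

```text
clock: 20.62
eef_pos: [0.5191, 0.2853, 0.039]
tool_rot: [0.95, -0.31, 0.021, 0.001]
ft_force: [-2.3, -6.7, 1.0]
grip_width: -0.0003
```

Request:
play_rows --deltas '[0,0,-0.02,0,0,0,0,-0.02,0,0]'

```text
clock: 20.88
eef_pos: [0.5197, 0.2861, 0.0391]
tool_rot: [0.95, -0.311, 0.021, 0.002]
ft_force: [-1.3, -6.8, 1.0]
grip_width: -0.0002
```

```bash
python3 -c "
from h import *
st();togo([0,0,0])"
```

```text
t 20.88 along 9.2 lat -0.8 z 39.1 mm Fx -6.25 [-1.3 -6.8  1. ]
t 20.88 pos [0.5197 0.2861 0.0391] yaw -36.22 units [-4.193  8.968  0.405] turn  F [-1.31 -6.76  0.95] w -0.0002 tilt [ 0.041 -0.008 -0.999]
```

Request:
play_rows --deltas '[0,0,-0.02,0,0,0,0,-0.02,0,0]'

```text
clock: 21.12
eef_pos: [0.5209, 0.2878, 0.0391]
tool_rot: [0.95, -0.311, 0.02, 0.003]
ft_force: [-0.7, -5.2, -0.4]
grip_width: 0.0001
```

Request:
play_rows --deltas '[0,0,-0.02,0,0,0,0,-0.02,0,0]'

```text
clock: 21.38
eef_pos: [0.5224, 0.29, 0.0391]
tool_rot: [0.95, -0.311, 0.02, 0.003]
ft_force: [-2.5, -5.7, -0.5]
grip_width: 0.0001
```

Request:
play_rows --deltas '[0,0,-0.02,0,0,0,0,-0.02,0,0]'

```text
clock: 21.62
eef_pos: [0.5228, 0.2904, 0.0391]
tool_rot: [0.95, -0.311, 0.02, 0.005]
ft_force: [-3.9, -7.3, 1.8]
grip_width: -0.0002
```

```bash
python3 -c "
from h import *
st()"
```

```text
t 21.62 along 14.5 lat -0.7 z 39.1 mm Fx -8.20 [-3.9 -7.3  1.8]
```

Request:
play_rows --deltas '[0,0,-0.02,0,0,0,0,-0.02,0,0]'

```text
clock: 21.88
eef_pos: [0.5227, 0.2903, 0.0391]
tool_rot: [0.95, -0.311, 0.019, 0.007]
ft_force: [-3.7, -7.4, 1.6]
grip_width: -0.0001
```

```bash
python3 -c "
from h import *
import pickle
st()
c=vision.camera('wrist');pickle.dump(c,open('w8.pkl','wb'));cv2.imwrite('pics/w8.png',cv2.resize(c['color'],(768,576),interpolation=cv2.INTER_CUBIC))
eX=np.array([.5855,.8107,0]);eY=np.array([-.8107,.5855,0]);s=np.array([.5137,.2791,0])
for a in(-3,7,17,27):print(a,(1.5*proj(c,[s+eX*a*1e-3+eY*b+[0,0,.062] for b in(.049,-.049)])).round(0).tolist())
print((1.5*proj(c,[s+eX*.04+eY*b+[0,0,.074] for b in(.075,-.075)])).round(0).tolist())
"
```

```text
t 21.88 along 14.4 lat -0.7 z 39.1 mm Fx -8.12 [-3.7 -7.4  1.6]
-3 [[223.0, 467.0], [539.0, 457.0]]
7 [[220.0, 439.0], [542.0, 429.0]]
17 [[216.0, 409.0], [545.0, 400.0]]
27 [[212.0, 378.0], [548.0, 370.0]]
[[86.0, 357.0], [668.0, 343.0]]
```

View pics/w8.png

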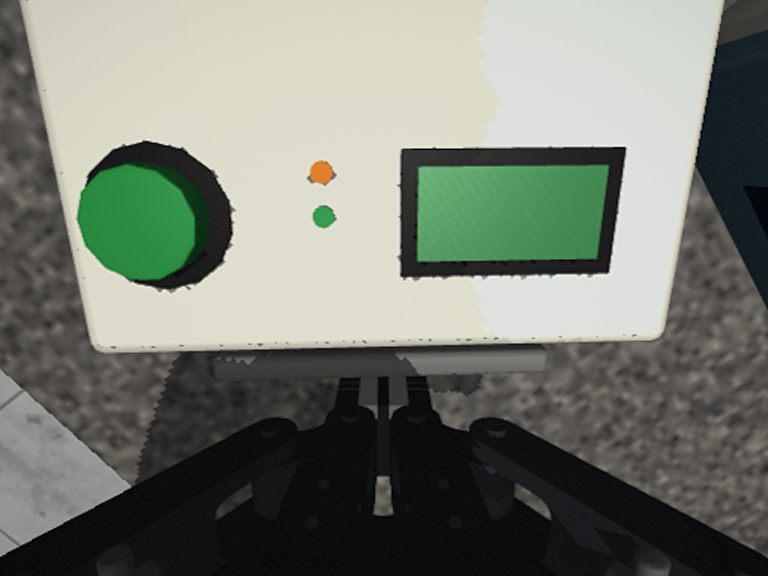

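The panel face now stands about 13 mm ahead of the casing (edge at rows 378/372), so the tray is well past parked. The button is up. One slightly firmer nudge to make sure, then back off.

Request:
play_rows --deltas '[0,0,-0.024,0,0,0,0,-0.024,0,0]'

```text
clock: 22.18
eef_pos: [0.5226, 0.2903, 0.0392]
tool_rot: [0.95, -0.312, 0.018, 0.01]
ft_force: [-3.8, -6.9, 3.1]
grip_width: 0.0
```

Request:
play_rows --deltas '[0,0,-0.028,0,0,0,0,-0.028,0,0]'

```text
clock: 22.42
eef_pos: [0.5226, 0.2902, 0.0392]
tool_rot: [0.95, -0.312, 0.017, 0.013]
ft_force: [-4.4, -8.0, 3.9]
grip_width: 0.0001
```

```bash
python3 -c "
from h import *
st();togo([0,0,0])"
```

```text
t 22.43 along 14.2 lat -0.7 z 39.2 mm Fx -9.05 [-4.4 -8.   3.9]
t 22.43 pos [0.5226 0.2902 0.0392] yaw -36.37 units [-4.168  9.051  0.619] turn  F [-4.45 -7.96  3.94] w 0.0001 tilt [ 0.041  0.015 -0.999]
```

Hard stall at 9 N with no movement. Backing off gently.

Request:
play_rows --deltas '[0,0,0.02,0,0,0,0,0.03,0,0,0,0,0.03,0,0]'

```text
clock: 22.8
eef_pos: [0.5205, 0.2877, 0.0397]
tool_rot: [0.95, -0.312, 0.017, 0.012]
ft_force: [-1.0, -1.2, -0.6]
grip_width: 0.0001
```

```bash
python3 -c "
from h import *
st()"
```

```text
t 22.80 along 11.0 lat -0.5 z 39.7 mm Fx -1.56 [-1.  -1.2 -0.6]
```

Request:
play_rows --deltas '[0,0,0.2,0,0,0,0,0.5,0,0,0,0,0.6,-0.3,0,0,0,0.5,-0.8,0,0,0,0,-0.9,0,0,0,0,-0.8,0,0,0,0,0,0]'

```text
clock: 23.68
eef_pos: [0.4511, 0.2075, 0.2168]
tool_rot: [0.95, -0.31, 0.021, 0.002]
ft_force: [0.4, 0.4, -0.1]
grip_width: 0.0
```

```bash
python3 -c "
from h import *
st()
c=vision.camera('wrist');s=vision.camera('scene')
a=c['color'];b=cv2.resize(s['color'][205:275,115:230],(512,312),interpolation=cv2.INTER_CUBIC)
cv2.imwrite('pics/w9.png',cv2.resize(np.vstack([a[:270],b]),None,fx=1.03,fy=1.03))
eX=np.array([.5855,.8107,0]);eY=np.array([-.8107,.5855,0]);o=np.array([.5137,.2791,0])
for k in(-3,7,17,27):print(k,(1.03*proj(c,[o+eX*k*1e-3+eY*q+[0,0,.062] for q in(.049,-.049)])).round(0).tolist())
"
```

```text
t 23.68 along -94.7 lat 8.9 z 216.8 mm Fx 0.57 [ 0.4  0.4 -0.1]
-3 [[210.0, 88.0], [319.0, 88.0]]
7 [[210.0, 76.0], [319.0, 76.0]]
17 [[209.0, 64.0], [320.0, 64.0]]
27 [[208.0, 52.0], [320.0, 52.0]]
```

View pics/w9.png

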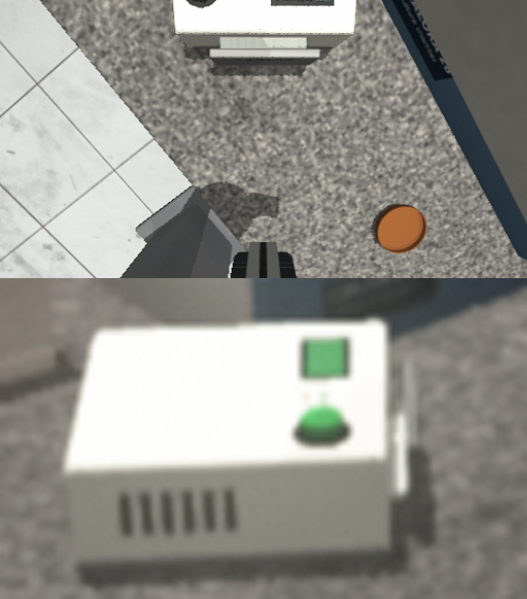

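Panel edge at rows 50–58 gives the face about 15 mm ahead of the casing. The tray stays home untouched, the button is up and the arm is clear.

```bash
python3 -c "
from workcell import ticket
print(ticket.job_done())"
```

```text
the job is handed in; nothing more can be done
None
```

The cream agar dish is in the reader, and the tray is home and holding by itself about 25–29 mm deeper than parked. I handed the job in at about 24 s, and the system reports no verdict.

- **Release:** I pressed the green button at about 5 N, and the tray sprang out. The wrist view showed the seat where I had predicted it.
- **Dish:** I gripped it along the reader's y, lowered it with no measurable contact force, and let it go roughly on the tray floor. The wrist picture afterwards showed it flat and centred between the four posts.
- **Push:** I went in slowly with small steps until the tray stalled at about 9 N. The highest force I read on the tray was about 9 N.
- **Last checks:** When I backed off, the force dropped to about 1.5 N instead of the spring's 4 N. About 0.9 s later the panel still stood roughly 15 mm ahead of the casing. The button was up and the arm touched nothing.

**Not confirmed:**
- **The clicks:** I saw no separate first-catch click in the force readings. There was an extra rise to about 7.7 N roughly 6 mm before the final stall that I can't explain.
- **The dish inside the closed tray:** it can't be seen there, so its final position rests on the picture taken before the push.
- **The empty dish, timer and beaker:** I never went near them, but I did not measure them again at the end.

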